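Trim a resonator assembly to 1 kg on the dial scale

TASK

The copper resonator can and its steel ballast have to weigh 1 kg together. Set the can gently and upright on the scale's platform, then add or take off ballast bars until the pointer rests inside the dark check sector at the bottom of the dial (1 kg). Bars that are not needed must end up in the wooden tray; do not disturb the clear crystal that stands beside the can.

Things in the scene. Friction and masses are not known exactly. Their poses are not given: they have to be found in the camera images.
- scale: Grey mechanical dial scale, fixed to the bench, body 215 x 225 mm and 110 mm high with a round 144 mm dial drum towards its own +x, the dial leaning back 45 degrees (highest point 130 mm over the bench, 119 mm from the origin). Origin: on the bench under the middle of the platform; z up; y along the platform's longer side.
- pan_center (a point): Centre of the upper face of the scale's flat steel platform, 200 mm (x) by 270 mm (y), 6 mm thick, no rim, axes as the scale's. 145 mm above the bench when empty; it sinks 1 mm per 100 g without tilting, wherever the load stands, and has 22 mm of travel. It may bob for about a second after a load is put on.
- pointer (a joint): Pointer of the dial, rad: 0 straight up with the platform empty (0 kg), growing clockwise as seen from in front of the dial, pi/10 (18 degrees) per 100 g, one turn for 2 kg. 1 kg is straight down (pi). The dark check sector on the dial reaches from 0.935 to 1.065 kg (pi - 0.204 to pi + 0.204).
- can: Copper resonator can, a cylinder 80 mm across and 60 mm high with a 90 mm flange as its uppermost 10 mm, and on top a steel lifting post 26 mm across and 40 mm tall (60 to 100 mm above the underside) to grip it by. Weight not known, 0.48 to 0.82 kg. Stands on the rubber pad at the start. Origin: centre of the underside; z up along the post.
- bar_small: Small plain dark steel ballast bar, 64 x 20 x 15 mm, 100 g. Left lying on the scale's platform at the start, on its -y half. Origin: centre of the underside; x along its length, y across, z up.
- bar_medium: Medium plain dark steel ballast bar, 80 x 24 x 20 mm, 200 g. In the tray at the start. Origin and axes as the small bar's.
- bar_large: Large plain dark steel ballast bar, 100 x 30 x 25.6 mm, 400 g. In the tray at the start. Origin and axes as the small bar's.
- tray: Flat wooden tray for the ballast bars, 240 mm (x) by 150 mm (y), floor 8 mm above the bench, rim 14 mm above the bench and 8 mm thick. At the start one bar lies across it (along the tray's y) at x about -75 mm and one at about 0; about +75 mm is free. Fixed. Origin: on the bench under its centre.
- pad: Black rubber mat, 230 mm (x) by 140 mm (y), 8 mm thick, fixed, on which the can and the crystal stand at the start. Tray and pad stand on opposite sides of the scale, either way round. Origin: on the bench under its centre.
- crystal: Clear crystal puck, 56 mm across and 30 mm high, with an 18 mm spindle 18 mm tall on top; stands on the pad near the can. Not to be disturbed. Origin: centre of the underside.
There are look-alikes about, which are no part of the job. Leave any pink look-alike of the bar_medium alone. Leave any turquoise look-alike of the bar_large alone.

How it is judged (in metres and radians):
On the way:
1. the can stands upright on the scale's platform, let go (x of can in the frame of pan_center between -0.1 and 0.1 m and y of can in the frame of pan_center between -0.135 and 0.135 m and z of can in the frame of pan_center between -0.005 and 0.005 m and angle between can's own z axis and vertical below 0.08 rad and contact force between can and the fingers below 0.3 N), for 0.2 s.
At the end, for the whole second after the job is handed in: The can stands upright (within 4.5 degrees) on the platform, released; every bar lies either on the platform (on it, or on another bar there) or in the wooden tray; the pointer is at rest inside the check sector, within 65 g (0.204 rad) of 1 kg; nothing moves (all of step 1 and ((x of bar_small in the frame of pan_center between -0.1 and 0.1 m and y of bar_small in the frame of pan_center between -0.135 and 0.135 m and z of bar_small in the frame of pan_center between -0.005 and 0.035 m) or (x of bar_small in the frame of tray between -0.115 and 0.115 m and y of bar_small in the frame of tray between -0.07 and 0.07 m and z of bar_small in the frame of tray between 0.003 and 0.045 m)) and ((x of bar_medium in the frame of pan_center between -0.1 and 0.1 m and y of bar_medium in the frame of pan_center between -0.135 and 0.135 m and z of bar_medium in the frame of pan_center between -0.005 and 0.035 m) or (x of bar_medium in the frame of tray between -0.115 and 0.115 m and y of bar_medium in the frame of tray between -0.07 and 0.07 m and z of bar_medium in the frame of tray between 0.003 and 0.045 m)) and ((x of bar_large in the frame of pan_center between -0.1 and 0.1 m and y of bar_large in the frame of pan_center between -0.135 and 0.135 m and z of bar_large in the frame of pan_center between -0.005 and 0.035 m) or (x of bar_large in the frame of tray between -0.115 and 0.115 m and y of bar_large in the frame of tray between -0.07 and 0.07 m and z of bar_large in the frame of tray between 0.003 and 0.045 m)) and value of joint pointer between 2.93739 and 3.34579 rad and velocity of joint pointer between -0.3 and 0.3 rad/s and linear speed of each of can, bar_small, bar_medium, bar_large below 0.02 m/s); the robot touches nothing.
It fails at once if the can tipped over 25 degrees (angle between can's own z axis and vertical above 0.44 rad).
It fails at once if the can dropped: let go and faster than 0.4 m/s, a fall of about 10 mm (contact force between can and the fingers below 0.1 N and linear speed of can above 0.4 m/s).
It fails at once if the can pressed or banged on the scale with over 40 N (contact force between can and scale above 40 N).
It fails at once if the clear crystal moved more than 30 mm (distance of crystal from where it was at the start of the episode above 0.03 m).
It also fails if it takes over 72 s, if anything falls off the work surface, if the arm or the gripper's body presses on something with over 40 N, if the wrist force passes 120 N, or if a joint passes its speed limit or range.

ROBOT

A 6-joint arm with a two-finger parallel gripper is mounted at the origin on the work surface. World frame = base frame: x ahead of the robot, y to its left, z up, the work surface at z = 0. Lengths are in mm, angles in rad, forces in N, time in s.
With the tool pointing down it reaches from about 350 to 775 mm from the base axis. Payload 7.3 kg.
Tool frame: the origin (TCP) lies at the very end of the fingers, on their centre line; the grasp point (between the pads) lies 19 mm behind it; z points along the fingers, y is the line along which they close (so a half turn about z gives the same grasp; the last joint's range is limited). The gripper opens to 92 mm and grips with 3 to 60 N. Pads are 19 mm wide; open, the fingers measure 130 mm over their backs; the gripper's body (75 mm by 190 mm) begins 47 mm behind the grasp point.
Start: joints at [1.027, 0.342, 1.524, -0, 1.275, -0.146], TCP at [203.368, 484.031, 226.741] pointing down, gripper open.
Joint ranges: [-2.53, 2.53], [-0.77, 2.02], [0.04, 2.7], [-1, 4.14], [0.28, 2.66], [-3.11, 3.11]. Speed limits (rad/s): [2.57, 2.57, 3.14, 3.14, 3.14, 3.14].

INTERFACE

Orientations are given as [roll, pitch, yaw] about the fixed x, y, z axes, in that order (R = Rz(yaw) Ry(pitch) Rx(roll)).
In Python, from plant import bot gives the robot as it stands.
- The arm moves only by the tool jog_arm, never from a script. Its argument "targets" is a list of rows, each an object with "xyz": the shift along the tool's x, y, z as a fraction of full scale, a list of three; "spin": the turn about the tool's z as a fraction of full scale. In form: [{"xyz": [x, y, z], "spin": spin}, ...]. A call has exactly 10 rows; each row shifts and turns the commanded pose from where the row before left it, along the tool's axes as they then stand; what a row does not reach is not made up. Full scale, the value 1, is 80 mm for a shift and 0.1 rad for a turn. A row lasts 1/8 s, in which the tool goes at most 62.5 mm and 10.7 degrees, less where a joint would pass 70% of its speed; a pose out of reach is approached as far as the arm can. A call with a number of a shift or a turn outside -1 to 1 is refused whole. A call with a gripper value outside its range is refused whole. "gripper" is the opening in per cent of the stroke, from 0 (shut) to 100 (fully open), set as the call begins (left out, the last holds). The fingers move at their own pace and stop on an object; the grip force is fixed at half the most. Time passes only in rows, so rows that do not move let the fingers close, or fill a call up. It gives the time, the measured TCP pose, the force, the opening and the grip force at its end, in the units of the state.
- bot.get_obs(): the state, without advancing time (a new reading comes with each control period).
- bot.capture(name): name is "scene" or "side" or "wrist"; returns the picture (420x560x3 uint8, blue, green, red); there is no depth.
- bot.get_calibration(name): a dict with "vfov" (degrees; the focal length in pixels is half the picture's height over the tangent of half this angle, whatever the lens; pixels are square), "cx", "cy" (the principal point, pixels), "eye" and "rotation" of the camera in the world. Camera axes: x right, y down, z forward; pixel columns grow to the right and rows downward; lengths in mm; the calibration is good to about 2 mm. A picture is of the moment at which its call begins: read the wrist's pose just before it. get_calibration takes no time and is no camera call; for the wrist camera it gives the pose at the moment of the call.
- bot.close_job(): hands the job in; it is judged then, once.
The state is a dict: "time": time; "joint_positions": joint angles; "dq": joint speeds; "tau": joint torques, N m; "tool_pos": TCP position; "tcp_rot": TCP orientation; "contact_force": force on the tool from outside, world axes, zero at the start; "moment": the same for the moment, N m; "grip_width": finger opening in mm; "finger_force": force on a finger pad.
Only numpy, scipy, OpenCV 4.12 (cv2) and the standard library are available. Lean on these libraries where they do the work, as an engineer would, in place of code of your own. Each camera call takes 0.05 s, during which the arm holds its last target. There are 200 camera calls.

## Working session

There is one attempt and no reset: what is moved stays moved. The work goes in short steps, Python scripts to look and compute and a tool call to move; the robot and the scene stay as the last step left them, time stands still between calls to the robot, and variables do not carry over. Pictures are saved under pics/ and viewed, at most 10 in all, crops included, and the job is handed in when it is done.

Besides the shell and the picture viewer there is one more tool, called as name([rows], argument=value, ...), one row to a line, values as JSON. jog_arm: Moves the arm, as the interface text tells. Shift numbers are shares of 80 mm and turn numbers shares of 0.1 rad, none past 1 either way. Its arguments: {"type":"object","properties":{"targets":{"type":"array","items":{"type":"object","properties":{"xyz":{"type":"array","items":{"type":"number"}},"spin":{"type":"number"}}}},"gripper":{"type":"number"}},"required":["targets"]}

```bash
ls; mkdir -p pics
python3 - <<'E'
from plant import bot
import cv2,numpy as np
a=bot.capture("scene");b=bot.capture("side")
cv2.imwrite("pics/a.png",a);cv2.imwrite("pics/b.png",b)
for n in("scene","side","wrist"):print(n,bot.get_calibration(n))
print(bot.get_obs())
E
```

```text
pics
scene {'vfov': 45.76644387185111, 'cx': 278.1563053325155, 'cy': 200.45234643608055, 'eye': array([ 990.80492773,  666.24584781, 1057.04262468]), 'rotation': array([-2.47631994,  0.00954112,  2.46727446])}
side {'vfov': 45.41496085806955, 'cx': 288.0961755044199, 'cy': 211.26029023276627, 'eye': array([ 431.1129158 , -796.53437784, 1017.3031403 ]), 'rotation': array([-2.38718052,  0.0171346 , -0.09664117])}
wrist {'vfov': 69.86243459976431, 'cx': 279.9900004952648, 'cy': 208.02802617218512, 'eye': array([136.68928239, 511.70849381, 384.35854584]), 'rotation': array([2.87336560e+00, 2.51460551e-03, 1.17287345e+00])}
{'time': 0.1, 'joint_positions': array([ 1.02700239e+00,  3.42644247e-01,  1.52488065e+00, -5.91178289e-06,
        1.27538272e+00, -1.46028833e-01]), 'dq': array([ 2.46383643e-03, -2.71918670e-03, -2.71922332e-03, -4.76621004e-04,
       -3.20824202e-03,  1.98932612e-05]), 'tau': array([ 1.09922385e-03, -4.32006741e+01, -2.44693315e+01,  7.18227820e-02,
        5.24822040e-02, -3.22577570e-06]), 'tool_pos': array([203.18116357, 483.72141282, 226.13327401]), 'tcp_rot': array([-3.14029086e+00, -1.85748199e-04,  2.74382915e+00]), 'contact_force': array([ 0.83968949, -0.41419001,  0.07844982]), 'moment': array([-0.03210745,  0.02060397,  0.03453081]), 'finger_force': 0.0, 'grip_width': 91.90355775476895}
```

View pics/a.png

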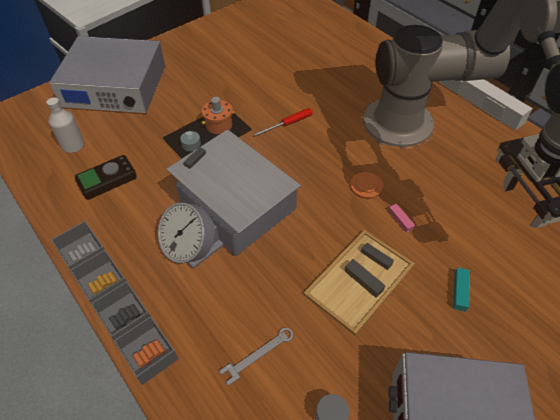

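View pics/b.png

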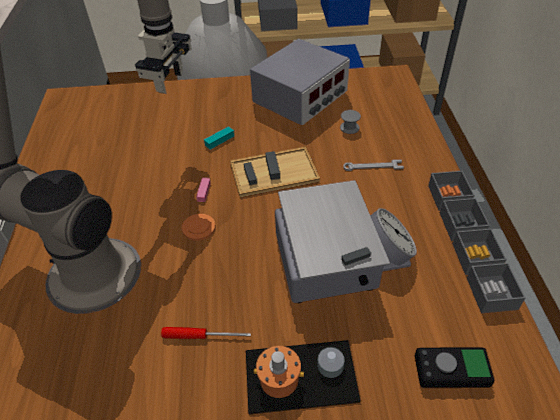

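Both pictures show the same layout:
- **Can:** copper with a steel post, scene (217,115), side (278,365). The copper-coloured disc at scene (367,183) is not it.
- **Crystal:** scene (190,141), side (331,360).
- **Small bar:** on the platform, scene (195,157), side (356,256).
- **Medium bar:** dark in the tray, scene (377,256). The pink look-alike is at (402,217).
- **Large bar:** dark in the tray, scene (364,277). The turquoise look-alike is at (461,288).

Next I'll take an enlarged crop.

```bash
python3 - <<'E'
import cv2,numpy as np
a=cv2.imread("pics/a.png");b=cv2.imread("pics/b.png")
def c(i,x,y,w,h):return cv2.resize(i[y:y+h,x:x+w],(400,300),interpolation=cv2.INTER_CUBIC)
# scene pad/platform (150,80,160,120) ; side can (220,300,160,120); scene tray (300,220,120,90)... 
cv2.imwrite("pics/c.png",np.vstack([np.hstack([c(a,150,80,160,120),c(b,230,310,140,105)]),np.hstack([c(a,300,225,120,90),c(b,220,130,200,150)])]))
E
cat > h.py <<'E'
import numpy as np,cv2
from scipy.spatial.transform import Rotation as R
C={"scene":(45.76644387185111,278.1563,200.45235,[990.80492773,666.24584781,1057.04262468],[-2.47631994,.00954112,2.46727446]),
"side":(45.41496085806955,288.0961755,211.2602902,[431.1129158,-796.53437784,1017.3031403],[-2.38718052,.0171346,-.09664117])}
def cal(d):return d["vfov"],d["cx"],d["cy"],d["eye"],d["rotation"]
def ray(c,u,v):
    f,cx,cy,e,r=C[c] if isinstance(c,str) else c
    f=210/np.tan(np.radians(f/2)); return np.array(e),R.from_euler("xyz",r).as_matrix()@[(u-cx)/f,(v-cy)/f,1]
def at(c,u,v,z):
    e,d=ray(c,u,v); return (e+d*(z-e[2])/d[2])[:2].round(1)
def proj(c,P):
    f,cx,cy,e,r=C[c] if isinstance(c,str) else c
    f=210/np.tan(np.radians(f/2)); q=(np.atleast_2d(P)-e)@R.from_euler("xyz",r).as_matrix()
    return (q[:,:2]/q[:,2:]*f+[cx,cy]).round(1)
E
python3 -c "
from h import *
print(proj('scene',[0,0,0]),proj('side',[0,0,0]))"
```

```text
[[397.7 120.6]] [[ 93.9 273. ]]
```

View pics/c.png

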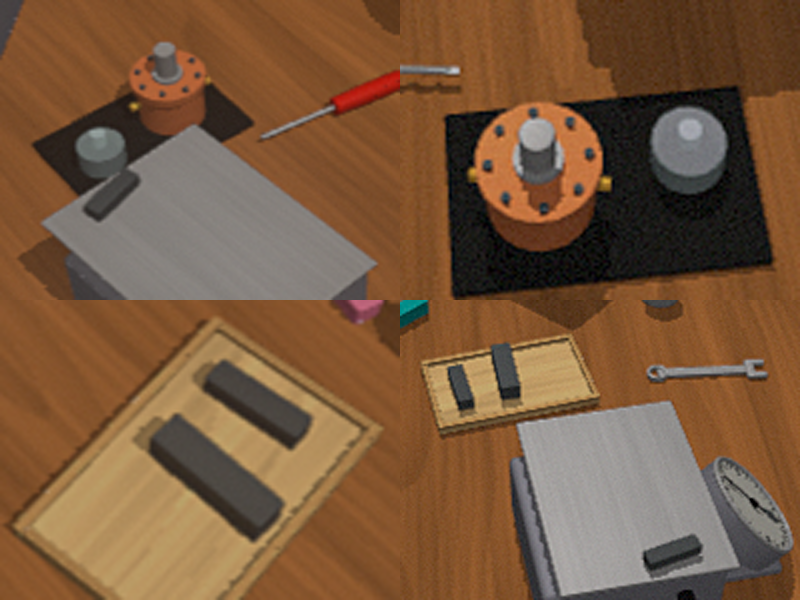

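Run:
```python
from h import *
for n,z,s,d in [("post",108,(216,98.8),(278,355.9)),("crys",56,(189.2,134),(331.5,354.8)),("small",159,(194.8,156),(356,254.5)),
("med",28,(378,254.1),(250.5,172.5)),("large",33.6,(365.4,274.5),(272.5,164.5)),
("pl r",144,(229.2,130),(284,280)),("pl near",144,(300.4,185.6),(278.5,190)),("pl far",144,(167.6,170),(387.5,263.5)),
("tr",14,(364.5,231),(231,162)),("tr",14,(414.6,264),None),("tr",14,(304.2,292.5),None)]:
    print(n,at("scene",*s,z),at("side",*d,z) if d else "")
print("pl4",at("side",355,181.5,144),[at("side",*q,14) for q in[(310,147.5),(319.5,180),(241,196)]])
# bar ends from scene: small, medium, large
print("small ends",at("scene",*(150+.4*90,80+.4*207),159),at("scene",*(150+.4*131,80+.4*174),159))
for q,z in [(((205,375),(309,432)),28),(((165,426),(272,515)),33.6)]:
    print([at("scene",300+.3*x,225+.3*(y-300),z) for x,y in q])
```

```text
post [ 439.2 -326.3] [ 440.9 -328.8]
crys [ 554.6 -302.7] [ 551.8 -311.3]
small [ 630.4 -128.5] [ 628.1 -136.5]
med [409.8 310.4] [409.7 297.9]
large [476.1 333.2] [476.1 319.1]
pl r [ 503.3 -163.7] [ 467.5 -175.8]
pl near [480.9  99.5] [478.7  97. ]
pl far [ 701.9 -144.3] [ 694.5 -156.8]
tr [379.  235.8] [352.7 367.3]
tr [353.5 380.8] 
tr [610.5 271.5] 
pl4 [673.  105.5] [array([599. , 407.3]), array([607.9, 257.8]), array([378.2, 217.9])]
small ends [ 659.5 -122.9] [ 603.7 -135. ]
[array([427.5, 271.8]), array([403.8, 353. ])]
[array([483. , 286.9]), array([475. , 384.3])]
```

```bash
cat >> h.py <<'E'
def plan(wps,start=None):
    """wps: (x,y,z,yaw,nrows)"""
    from plant import bot
    o=bot.get_obs(); x=np.array(o["tool_pos"]); yaw=o["tcp_rot"][2]
    if start is not None: x=np.array(start[:3],float); yaw=start[3]
    for w in wps:
        n=w[4]; t=np.array(w[:3],float); dy=(w[3]-yaw+np.pi)%(2*np.pi)-np.pi; st=(t-x)/n
        for i in range(n):
            c,s=np.cos(yaw),np.sin(yaw)
            print((np.array([c*st[0]+s*st[1],s*st[0]-c*st[1],-st[2]])/80).round(3).tolist(),round(-dy/n/.1,3))
            yaw+=dy/n
        x=t; print("--",t,round(yaw,3))
E
python3 -c "
from h import *
plan([(470,300,226,1.73,10)])"
```

```text
[-0.396, -0.083, 0.0] 1.014
[-0.403, -0.042, 0.0] 1.014
[-0.405, -0.001, 0.0] 1.014
[-0.403, 0.04, 0.0] 1.014
[-0.397, 0.081, 0.0] 1.014
[-0.387, 0.12, 0.0] 1.014
[-0.372, 0.159, 0.0] 1.014
[-0.355, 0.196, 0.0] 1.014
[-0.333, 0.231, 0.0] 1.014
[-0.308, 0.263, 0.0] 1.014
-- [470. 300. 226.] 1.73
```

jog_arm([
  {"xyz":[-0.396,-0.083,0],"spin":1},
  {"xyz":[-0.403,-0.042,0],"spin":1},
  {"xyz":[-0.405,0,0],"spin":1},
  {"xyz":[-0.403,0.04,0],"spin":1},
  {"xyz":[-0.397,0.08,0],"spin":1},
  {"xyz":[-0.387,0.12,0],"spin":1},
  {"xyz":[-0.372,0.16,0],"spin":1},
  {"xyz":[-0.355,0.196,0],"spin":1},
  {"xyz":[-0.333,0.23,0],"spin":1},
  {"xyz":[-0.308,0.263,0],"spin":1},
])

```text
time: 1.35
tool_pos: [472.0, 301.2, 226.3]
tcp_rot: [-3.141, 0.0, 1.74]
contact_force: [-0.1, 0.4, -0.7]
grip_width: 92.2
finger_force: 0.0
```

Run:
```python
from plant import bot
import cv2
from h import *
c=bot.get_calibration("wrist");a=bot.capture("wrist");cv2.imwrite("pics/w1.png",cv2.resize(a,(800,600),interpolation=cv2.INTER_CUBIC))
print(c);import pickle;pickle.dump(cal(c),open("w1.pkl","wb"))
plan([(545,20,245,1.73,8)])
plan([(440,-250,245,1.73,8)],(545,20,245,1.73))
```

```text
{'vfov': 69.86243459976431, 'cx': 279.9900004952648, 'cy': 208.02802617218512, 'eye': array([459.40851486, 371.83770452, 384.51837701]), 'rotation': array([2.87161766e+00, 2.29866767e-03, 1.69518199e-01])}
[-0.448, 0.037, -0.029] 0.005
[-0.448, 0.037, -0.029] 0.005
[-0.448, 0.037, -0.029] 0.005
[-0.448, 0.038, -0.029] 0.005
[-0.448, 0.038, -0.029] 0.005
[-0.448, 0.038, -0.029] 0.005
[-0.448, 0.038, -0.029] 0.005
[-0.448, 0.038, -0.029] 0.005
-- [545.  20. 245.] 1.73
[-0.391, -0.229, -0.0] -0.0
[-0.391, -0.229, -0.0] -0.0
[-0.391, -0.229, -0.0] -0.0
[-0.391, -0.229, -0.0] -0.0
[-0.391, -0.229, -0.0] -0.0
[-0.391, -0.229, -0.0] -0.0
[-0.391, -0.229, -0.0] -0.0
[-0.391, -0.229, -0.0] -0.0
-- [ 440. -250.  245.] 1.73
```

View pics/w1.png

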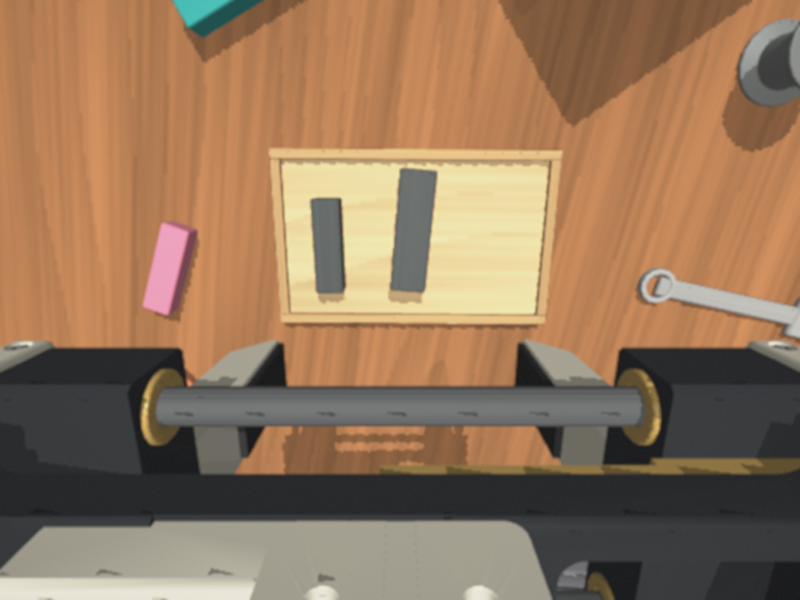

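Run:
```python
from h import *
import pickle
c=pickle.load(open("w1.pkl","rb"));k=1.4286
for n,z,p in [("med",28,[(328,245),(326,199),(330,292)]),("large",33.6,[(413,231),(418.5,169.5),(407.5,291)]),("tray",14,[(270,150),(561,151),(545,323),(283,323)])]:
    print(n,[at(c,u/k,v/k,z) for u,v in p])
```

```text
med [array([408.5, 308.8]), array([402.2, 345.7]), array([415.2, 268.8])]
large [array([476. , 332.8]), array([471.8, 380.7]), array([480.3, 282.4])]
tray [array([350. , 375.8]), array([584.6, 415.1]), array([609.9, 269. ]), array([375. , 228.5])]
```

jog_arm([
  {"xyz":[-0.448,0.037,-0.03],"spin":0},
  {"xyz":[-0.448,0.037,-0.03],"spin":0},
  {"xyz":[-0.448,0.037,-0.03],"spin":0},
  {"xyz":[-0.448,0.037,-0.03],"spin":0},
  {"xyz":[-0.448,0.037,-0.03],"spin":0},
  {"xyz":[-0.448,0.037,-0.03],"spin":0},
  {"xyz":[-0.448,0.037,-0.03],"spin":0},
  {"xyz":[-0.448,0.037,-0.03],"spin":0},
  {"xyz":[-0.39,-0.23,0],"spin":0},
  {"xyz":[-0.39,-0.23,0],"spin":0},
])

```text
time: 2.65
tool_pos: [518.0, -45.2, 245.4]
tcp_rot: [-3.141, -0.0, 1.744]
contact_force: [0.9, 0.3, -0.8]
grip_width: 91.9
finger_force: 0.0
```

jog_arm([
  {"xyz":[-0.39,-0.23,0],"spin":0},
  {"xyz":[-0.39,-0.23,0],"spin":0},
  {"xyz":[-0.39,-0.23,0],"spin":0},
  {"xyz":[-0.39,-0.23,0],"spin":0},
  {"xyz":[-0.39,-0.23,0],"spin":0},
  {"xyz":[-0.39,-0.23,0],"spin":0},
  {"xyz":[-0.39,-0.23,0],"spin":0},
  {"xyz":[-0.39,-0.23,0],"spin":0},
  {"xyz":[0,0,0],"spin":0},
  {"xyz":[0,0,0],"spin":0},
])

```text
time: 3.9
tool_pos: [416.5, -314.8, 245.5]
tcp_rot: [-3.141, -0.001, 1.744]
contact_force: [0.6, 0.3, -0.3]
grip_width: 91.8
finger_force: 0.0
```

Run:
```python
from plant import bot
import cv2
from h import *
c=bot.get_calibration("wrist");a=bot.capture("wrist");cv2.imwrite("pics/w2.png",cv2.resize(a,(800,600),interpolation=cv2.INTER_CUBIC))
print(c);import pickle;pickle.dump(cal(c),open("w2.pkl","wb"))
```

```text
{'vfov': 69.86243459976431, 'cx': 279.9900004952648, 'cy': 208.02802617218512, 'eye': array([ 403.60817278, -244.40174641,  403.86334204]), 'rotation': array([2.87289653e+00, 1.60807519e-03, 1.72771610e-01])}
```

View pics/w2.png

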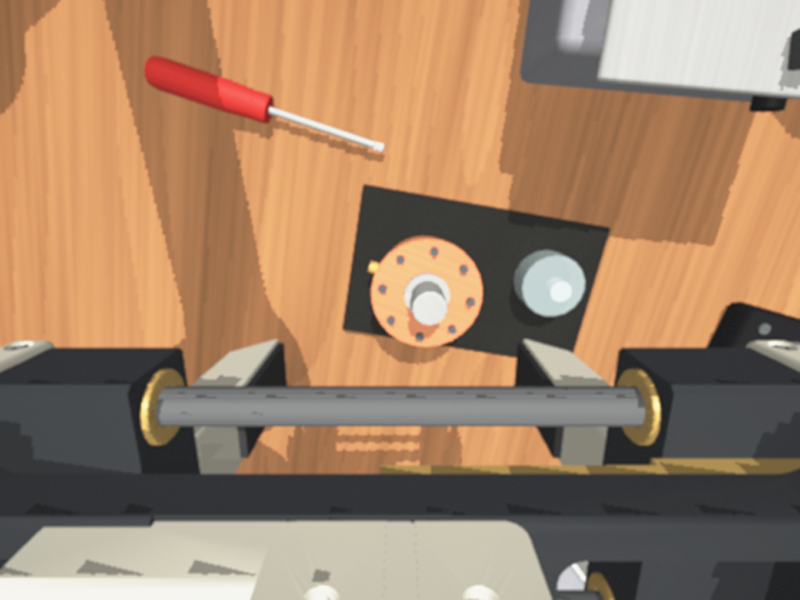

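Run:
```python
from h import *
import pickle
c=pickle.load(open("w2.pkl","rb"));k=1.4286
for z,p in [(108,(429,307)),(68,(427,291)),(56,(561,292)),(144,(598,78))]: print(at(c,p[0]/k,p[1]/k,z))
p=at(c,429/k,307/k,108)
plan([(*p,150,1.744,5),(*p,74,1.744,5)])
```

```text
[ 438.9 -328.4]
[ 439.6 -326.7]
[ 551.4 -311.2]
[ 501.2 -173.1]
[-0.044, 0.049, 0.239] 0.001
[-0.044, 0.049, 0.239] 0.001
[-0.044, 0.049, 0.239] 0.001
[-0.044, 0.049, 0.239] 0.001
[-0.044, 0.049, 0.239] 0.001
-- [ 438.9 -328.4  150. ] 1.744
[0.0, 0.0, 0.19] -0.0
[0.0, 0.0, 0.19] -0.0
[0.0, 0.0, 0.19] -0.0
[0.0, 0.0, 0.19] -0.0
[0.0, 0.0, 0.19] -0.0
-- [ 438.9 -328.4   74. ] 1.744
```

jog_arm([
  {"xyz":[-0.044,0.049,0.24],"spin":0},
  {"xyz":[-0.044,0.049,0.24],"spin":0},
  {"xyz":[-0.044,0.049,0.24],"spin":0},
  {"xyz":[-0.044,0.049,0.24],"spin":0},
  {"xyz":[-0.044,0.049,0.24],"spin":0},
  {"xyz":[0,0,0.19],"spin":0},
  {"xyz":[0,0,0.19],"spin":0},
  {"xyz":[0,0,0.19],"spin":0},
  {"xyz":[0,0,0.19],"spin":0},
  {"xyz":[0,0,0.18],"spin":0},
])

```text
time: 5.2
tool_pos: [438.8, -329.4, 73.8]
tcp_rot: [3.142, -0.0, 1.744]
contact_force: [0.4, 0.6, -0.5]
grip_width: 92.3
finger_force: 0.0
```

jog_arm([
  {"xyz":[0,0,0]},
  {"xyz":[0,0,0]},
  {"xyz":[0,0,0]},
  {"xyz":[0,0,0]},
  {"xyz":[0,0,0]},
  {"xyz":[0,0,0]},
  {"xyz":[0,0,0]},
  {"xyz":[0,0,0]},
  {"xyz":[0,0,0]},
  {"xyz":[0,0,0]},
], gripper=0)

```text
invalid input
```

jog_arm([
  {"xyz":[0,0,0],"spin":0},
  {"xyz":[0,0,0],"spin":0},
  {"xyz":[0,0,0],"spin":0},
  {"xyz":[0,0,0],"spin":0},
  {"xyz":[0,0,0],"spin":0},
  {"xyz":[0,0,0],"spin":0},
  {"xyz":[0,0,0],"spin":0},
  {"xyz":[0,0,0],"spin":0},
  {"xyz":[0,0,0],"spin":0},
  {"xyz":[0,0,0],"spin":0},
], gripper=0)

```text
time: 6.45
tool_pos: [439.3, -329.5, 74.9]
tcp_rot: [3.141, 0.001, 1.744]
contact_force: [3.4, 0.1, -0.2]
grip_width: 25.6
finger_force: 30.0
```

jog_arm([
  {"xyz":[0,0,-0.1],"spin":0},
  {"xyz":[0,0,-0.3],"spin":0},
  {"xyz":[0,0,-0.4],"spin":0},
  {"xyz":[0,0,-0.4],"spin":0},
  {"xyz":[0,0,-0.4],"spin":0},
  {"xyz":[0,0,-0.4],"spin":0},
  {"xyz":[0,0,-0.2],"spin":0},
  {"xyz":[0,0,0],"spin":0},
  {"xyz":[0,0,0],"spin":0},
  {"xyz":[0,0,0],"spin":0},
])

```text
time: 7.7
tool_pos: [438.2, -329.0, 249.3]
tcp_rot: [-3.14, -0.002, 1.744]
contact_force: [0.9, -0.2, -7.2]
grip_width: 25.4
finger_force: 30.0
```

Run:
```python
from h import *
from plant import bot
print(bot.get_obs()["contact_force"])
plan([(585.5,34,250,1.744,9)])
```

```text
[ 0.93557413 -0.20343485 -7.20159387]
[0.461, 0.288, -0.001] -0.0
[0.461, 0.288, -0.001] -0.0
[0.461, 0.288, -0.001] -0.0
[0.461, 0.288, -0.001] -0.0
[0.461, 0.288, -0.001] -0.0
[0.461, 0.288, -0.001] -0.0
[0.461, 0.288, -0.001] -0.0
[0.461, 0.288, -0.001] -0.0
[0.461, 0.288, -0.001] -0.0
-- [585.5  34.  250. ] 1.744
```

jog_arm([
  {"xyz":[0.26,0.16,0],"spin":0},
  {"xyz":[0.46,0.29,0],"spin":0},
  {"xyz":[0.5,0.31,0],"spin":0},
  {"xyz":[0.5,0.31,0],"spin":0},
  {"xyz":[0.5,0.31,0],"spin":0},
  {"xyz":[0.5,0.31,0],"spin":0},
  {"xyz":[0.5,0.31,0],"spin":0},
  {"xyz":[0.5,0.31,0],"spin":0},
  {"xyz":[0.3,0.19,0],"spin":0},
  {"xyz":[0.13,0.09,0],"spin":0},
])

```text
time: 8.95
tool_pos: [585.8, 34.8, 249.7]
tcp_rot: [-3.14, -0.0, 1.746]
contact_force: [0.2, 0.2, -6.9]
grip_width: 25.2
finger_force: 30.0
```

jog_arm([
  {"xyz":[0,0,0],"spin":0},
  {"xyz":[0,0,0.1],"spin":0},
  {"xyz":[0,0,0.1],"spin":0},
  {"xyz":[0,0,0.1],"spin":0},
  {"xyz":[0,0,0.07],"spin":0},
  {"xyz":[0,0,0.03],"spin":0},
  {"xyz":[0,0,0.02],"spin":0},
  {"xyz":[0,0,0.02],"spin":0},
  {"xyz":[0,0,0],"spin":0},
  {"xyz":[0,0,0],"spin":0},
])

```text
time: 10.2
tool_pos: [585.9, 33.3, 215.7]
tcp_rot: [3.141, -0.0, 1.744]
contact_force: [-0.2, -0.2, -6.9]
grip_width: 25.7
finger_force: 30.0
```

jog_arm([
  {"xyz":[0,0,0.03],"spin":0},
  {"xyz":[0,0,0.02],"spin":0},
  {"xyz":[0,0,0.02],"spin":0},
  {"xyz":[0,0,0.015],"spin":0},
  {"xyz":[0,0,0.015],"spin":0},
  {"xyz":[0,0,0.015],"spin":0},
  {"xyz":[0,0,0.01],"spin":0},
  {"xyz":[0,0,0],"spin":0},
  {"xyz":[0,0,0],"spin":0},
  {"xyz":[0,0,0],"spin":0},
])

```text
time: 11.45
tool_pos: [585.9, 33.3, 205.7]
tcp_rot: [3.141, -0.0, 1.744]
contact_force: [-0.7, 0.9, -1.8]
grip_width: 25.3
finger_force: 30.0
```

Nearly all the weight is on the scale, so I'll go down 1.5 mm more and release.

jog_arm([
  {"xyz":[0,0,0.01],"spin":0},
  {"xyz":[0,0,0.01],"spin":0},
  {"xyz":[0,0,0],"spin":0},
  {"xyz":[0,0,0],"spin":0},
  {"xyz":[0,0,0],"spin":0},
  {"xyz":[0,0,0],"spin":0},
  {"xyz":[0,0,0],"spin":0},
  {"xyz":[0,0,0],"spin":0},
  {"xyz":[0,0,0],"spin":0},
  {"xyz":[0,0,0],"spin":0},
])

```text
time: 12.7
tool_pos: [585.9, 33.3, 203.9]
tcp_rot: [3.141, -0.0, 1.744]
contact_force: [-0.3, 2.3, -0.1]
grip_width: 25.5
finger_force: 30.0
```

jog_arm([
  {"xyz":[0,0,0],"spin":0},
  {"xyz":[0,0,0],"spin":0},
  {"xyz":[0,0,0],"spin":0},
  {"xyz":[0,0,0],"spin":0},
  {"xyz":[0,0,0],"spin":0},
  {"xyz":[0,0,-0.1],"spin":0},
  {"xyz":[0,0,-0.3],"spin":0},
  {"xyz":[0,0,-0.3],"spin":0},
  {"xyz":[0,0,-0.3],"spin":0},
  {"xyz":[0,0,0],"spin":0},
], gripper=100)

```text
time: 13.95
tool_pos: [586.7, 33.2, 286.2]
tcp_rot: [3.137, 0.001, 1.744]
contact_force: [-0.6, -0.5, -0.3]
grip_width: 91.7
finger_force: 0.0
```

Run:
```python
from plant import bot
import cv2
from h import *
a=bot.capture("scene");cv2.imwrite("pics/d.png",cv2.resize(a[80:290,130:410],(800,600),interpolation=cv2.INTER_CUBIC))
print(bot.get_obs()["tool_pos"])
```

```text
[586.04539677  33.2837485  284.51383168]
```

View pics/d.png

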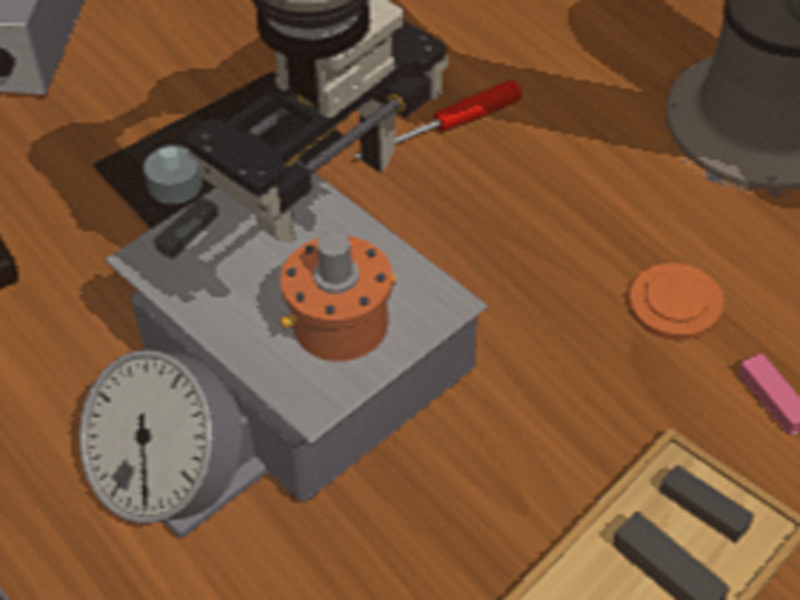

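```bash
cat >> h.py <<'E'
def dial(u,v):
    e,d=ray("scene",u,v); a=.077; ux=np.array([np.cos(a),np.sin(a),0]);uy=np.array([-ux[1],ux[0],0]);k=np.array([0,0,1.])
    c=np.array([590.5,-30.7,0])+170*ux+79*k; n=(ux+k)/2**.5; up=(k-ux)/2**.5
    p=e+d*(np.dot(c-e,n)/np.dot(d,n))-c; return p@uy,p@up
E
python3 - <<'E'
from h import *
f=lambda x,y:np.array(dial(130+.35*x,80+.35*y))
c=f(143,436);print(c)
for n,q in[("tip",(145,508)),("sector",(124,475)),("tail",(142,414)),("0mark top",(149,352))]:
    d=f(*q)-c;print(n,d,np.arctan2(d[0],d[1])%(2*np.pi)/np.pi)
E
```

```text
[ 6.18679474 -2.09449889]
tip [ 38.33710338 -45.94614146] 0.7786591231163319
sector [  2.94785372 -38.70891564] 0.9758060047813222
tail [-12.13471133  13.86596577] 1.771163416271629
0mark top [-37.53855296  59.49611808] 1.820836019339899
```

The can stands on the scale, released. The pointer reads about 0.79 kg with the 100 g bar, and the lift force agrees with a can of about 0.69 kg. Adding the medium bar gives about 0.99 kg, so the small bar stays.

Run:
```python
from h import *
plan([(408.7,308.5,160,1.742,8),(408.7,308.5,60,1.742,3)])
```

```text
[0.471, -0.199, 0.195] 0.002
[0.471, -0.199, 0.195] 0.002
[0.471, -0.199, 0.195] 0.002
[0.471, -0.199, 0.195] 0.002
[0.471, -0.199, 0.195] 0.002
[0.471, -0.199, 0.195] 0.002
[0.471, -0.2, 0.195] 0.002
[0.471, -0.2, 0.195] 0.002
-- [408.7 308.5 160. ] 1.742
[0.0, 0.0, 0.417] -0.0
[0.0, 0.0, 0.417] -0.0
[0.0, 0.0, 0.417] -0.0
-- [408.7 308.5  60. ] 1.742
```

jog_arm([
  {"xyz":[0.471,-0.2,0],"spin":0},
  {"xyz":[0.471,-0.2,0],"spin":0},
  {"xyz":[0.471,-0.2,0],"spin":0},
  {"xyz":[0.471,-0.2,0.31],"spin":0},
  {"xyz":[0.471,-0.2,0.31],"spin":0},
  {"xyz":[0.471,-0.2,0.31],"spin":0},
  {"xyz":[0.471,-0.2,0.31],"spin":0},
  {"xyz":[0.471,-0.2,0.31],"spin":0},
  {"xyz":[0,0,0.4],"spin":0},
  {"xyz":[0,0,0.4],"spin":0},
], gripper=43)

```text
time: 15.25
tool_pos: [406.5, 308.4, 94.0]
tcp_rot: [-3.14, 0.0, 1.745]
contact_force: [0.1, -1.5, -0.5]
grip_width: 39.5
finger_force: 0.0
```

Run:
```python
from plant import bot
import cv2
from h import *
a=bot.capture("wrist");c=cal(bot.get_calibration("wrist"))
for q in[(408.7,308.5,28),(402.2,345.7,28),(415.2,268.8,28)]:
    p=tuple((proj(c,q)[0]*1.4286).astype(int)); print(p)
cv2.imwrite("pics/w3.png",cv2.resize(a,(800,600),interpolation=cv2.INTER_CUBIC))
plan([(408.7,308.5,16,1.742,4)])
```

```text
(np.int64(411), np.int64(314))
(np.int64(411), np.int64(244))
(np.int64(409), np.int64(382))
[0.003, 0.014, 0.232] 0.007
[0.003, 0.014, 0.232] 0.007
[0.003, 0.014, 0.232] 0.007
[0.003, 0.014, 0.232] 0.007
-- [408.7 308.5  16. ] 1.742
```

View pics/w3.png

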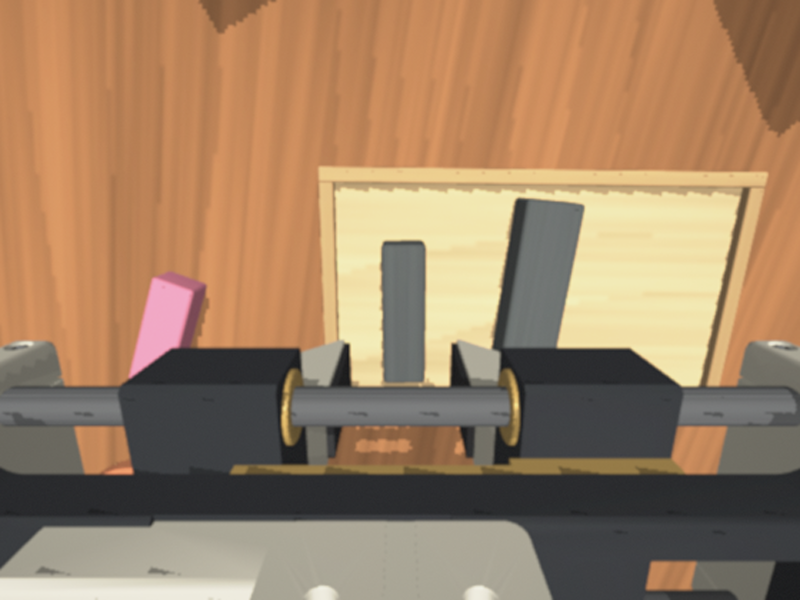

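jog_arm([
  {"xyz":[0,-0.018,0.25],"spin":0},
  {"xyz":[0,0,0.25],"spin":0},
  {"xyz":[0,0,0.25],"spin":0},
  {"xyz":[0,0,0.15],"spin":0},
  {"xyz":[0,0,0.08],"spin":0},
  {"xyz":[0,0,0],"spin":0},
  {"xyz":[0,0,0],"spin":0},
  {"xyz":[0,0,0],"spin":0},
  {"xyz":[0,0,0],"spin":0},
  {"xyz":[0,0,0],"spin":0},
])

```text
time: 16.55
tool_pos: [406.5, 308.0, 17.7]
tcp_rot: [3.141, -0.0, 1.744]
contact_force: [0.0, -0.2, -0.7]
grip_width: 39.6
finger_force: 0.0
```

jog_arm([
  {"xyz":[0,0,0],"spin":0},
  {"xyz":[0,0,0],"spin":0},
  {"xyz":[0,0,0],"spin":0},
  {"xyz":[0,0,0],"spin":0},
  {"xyz":[0,0,0],"spin":0},
  {"xyz":[0,0,0],"spin":0},
  {"xyz":[0,0,-0.1],"spin":0},
  {"xyz":[0,0,-0.3],"spin":0},
  {"xyz":[0,0,-0.4],"spin":0},
  {"xyz":[0,0,-0.4],"spin":0},
], gripper=0)

```text
time: 17.8
tool_pos: [405.7, 307.7, 114.5]
tcp_rot: [-3.14, 0.0, 1.744]
contact_force: [1.2, 0.4, -1.7]
grip_width: 23.7
finger_force: 30.0
```

Run:
```python
from h import *
plan([(549.9,-89,270,1.742,9)],(406.2,307.7,270,1.744))
```

```text
[-0.577, 0.102, -0.0] 0.002
[-0.577, 0.102, -0.0] 0.002
[-0.577, 0.102, -0.0] 0.002
[-0.577, 0.102, -0.0] 0.002
[-0.577, 0.102, -0.0] 0.002
[-0.577, 0.102, -0.0] 0.002
[-0.577, 0.102, -0.0] 0.002
[-0.577, 0.103, -0.0] 0.002
[-0.577, 0.103, -0.0] 0.002
-- [549.9 -89.  270. ] 1.742
```

jog_arm([
  {"xyz":[0,0,-0.5],"spin":0},
  {"xyz":[0,0,-0.5],"spin":0},
  {"xyz":[0,0,-0.5],"spin":0},
  {"xyz":[0,0,-0.45],"spin":0},
  {"xyz":[-0.3,0.05,0],"spin":0},
  {"xyz":[-0.577,0.105,0],"spin":0},
  {"xyz":[-0.577,0.105,0],"spin":0},
  {"xyz":[-0.577,0.105,0],"spin":0},
  {"xyz":[-0.577,0.105,0],"spin":0},
  {"xyz":[-0.577,0.105,0],"spin":0},
])

```text
time: 19.05
tool_pos: [495.2, 63.5, 269.6]
tcp_rot: [-3.141, -0.0, 1.744]
contact_force: [-0.3, 0.3, -2.1]
grip_width: 23.5
finger_force: 30.0
```

jog_arm([
  {"xyz":[-0.577,0.105,0],"spin":0},
  {"xyz":[-0.577,0.105,0],"spin":0},
  {"xyz":[-0.577,0.1,0],"spin":0},
  {"xyz":[-0.277,0.05,0],"spin":0},
  {"xyz":[0,0,0.2],"spin":0},
  {"xyz":[0,0,0.3],"spin":0},
  {"xyz":[0,0,0.3],"spin":0},
  {"xyz":[0,0,0.2],"spin":0},
  {"xyz":[0,0,0.1],"spin":0},
  {"xyz":[0,0,0],"spin":0},
])

```text
time: 20.3
tool_pos: [551.3, -87.9, 181.4]
tcp_rot: [-3.141, -0.001, 1.744]
contact_force: [-0.7, -0.3, -2.3]
grip_width: 23.6
finger_force: 30.0
```

jog_arm([
  {"xyz":[0,0,0.15],"spin":0},
  {"xyz":[0,0,0.12],"spin":0},
  {"xyz":[0,0,0.07],"spin":0},
  {"xyz":[0,0,0.04],"spin":0},
  {"xyz":[0,0,0.03],"spin":0},
  {"xyz":[0,0,0.02],"spin":0},
  {"xyz":[0,0,0.02],"spin":0},
  {"xyz":[0,0,0],"spin":0},
  {"xyz":[0,0,0],"spin":0},
  {"xyz":[0,0,0],"spin":0},
])

```text
time: 21.55
tool_pos: [551.7, -88.4, 145.7]
tcp_rot: [3.141, 0.0, 1.744]
contact_force: [-0.2, -0.4, -0.5]
grip_width: 23.2
finger_force: 30.0
```

The bar's weight is mostly on the platform, so I'll go down 1 mm, release and lift. The opening stays narrow to keep clear of the small bar.

jog_arm([
  {"xyz":[0,0,0.01],"spin":0},
  {"xyz":[0,0,0],"spin":0},
  {"xyz":[0,0,0],"spin":0},
  {"xyz":[0,0,0],"spin":0},
  {"xyz":[0,0,0],"spin":0},
  {"xyz":[0,0,0],"spin":0},
  {"xyz":[0,0,0],"spin":0},
  {"xyz":[0,0,0],"spin":0},
  {"xyz":[0,0,0],"spin":0},
  {"xyz":[0,0,0],"spin":0},
], gripper=50)

```text
time: 22.8
tool_pos: [551.6, -88.4, 144.7]
tcp_rot: [3.142, -0.0, 1.744]
contact_force: [0.4, 0.3, -0.2]
grip_width: 45.8
finger_force: 0.0
```

jog_arm([
  {"xyz":[0,0,-0.1],"spin":0},
  {"xyz":[0,0,-0.4],"spin":0},
  {"xyz":[0,0,-0.5],"spin":0},
  {"xyz":[0,0,-0.5],"spin":0},
  {"xyz":[-0.3,-0.4,-0.2],"spin":0},
  {"xyz":[-0.3,-0.4,0],"spin":0},
  {"xyz":[-0.2,-0.2,0],"spin":0},
  {"xyz":[0,0,0],"spin":0},
  {"xyz":[0,0,0],"spin":0},
  {"xyz":[0,0,0],"spin":0},
])

```text
time: 24.05
tool_pos: [484.3, -164.5, 280.7]
tcp_rot: [3.141, -0.0, 1.745]
contact_force: [0.5, 0.8, 0.1]
grip_width: 46.2
finger_force: 0.0
```

Run:
```python
from plant import bot
import cv2,numpy as np
a=bot.capture("scene");b=bot.capture("side")
cv2.imwrite("pics/e.png",np.hstack([cv2.resize(a[90:290,130:330],(500,500),interpolation=cv2.INTER_CUBIC),cv2.resize(b[130:330,260:380],(300,500),interpolation=cv2.INTER_CUBIC)]))
```

```text
(no output)
```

View pics/e.png

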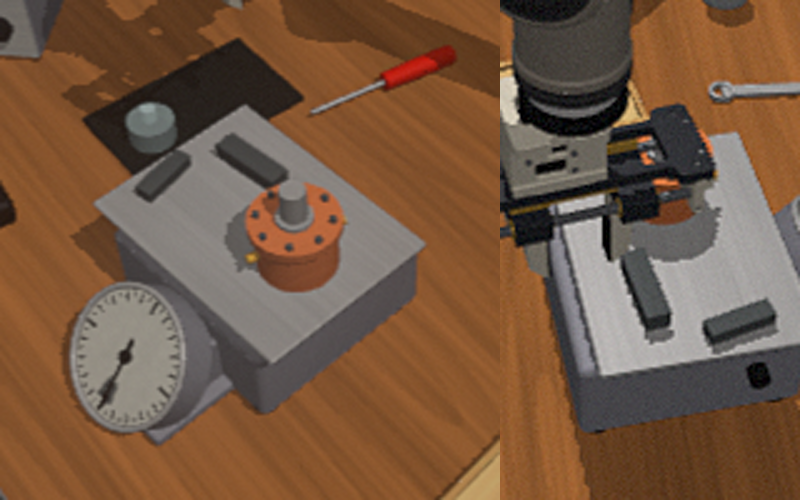

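The pointer, from (125,355) to (104,404), lies over the dark check sector near (109,390). The can stands upright and both bars lie flat on the platform. I'll check the angle, then hand in.

Run:
```python
from h import *
from plant import bot
f=lambda x,y:np.array(dial(130+.4*x,90+.4*y))
c=f(125,355);r=[]
for q in[(104,404),(109,390)]:
    d=f(*q)-c;r.append(np.arctan2(d[0],d[1])%(2*np.pi)/np.pi)
print(r)
if .95<r[0]<1.05: print(bot.close_job())
```

```text
[np.float64(0.9574473663139763), np.float64(0.9665830682863593)]
the job is handed in; nothing more can be done
None
```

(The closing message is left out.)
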